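# Build up a carved block in the proofing jig and lock it

### The arm

A 6-joint arm with a two-finger parallel gripper is mounted at the origin on a cart in front of the work surface, level with it; the furniture and walls round the work are solid. World frame = base frame: x ahead of the robot, y to its left, z up, the work surface at z = 0. Lengths are in mm, angles in degrees, forces in N, time in s.
With the tool pointing down it reaches from about 275 to 750 mm from the base axis. Payload 10.2 kg.
Tool frame: the origin (TCP) lies on the centre line of the jaws, within the pads' length; the fingertips stand ahead of it and the grasp point (between the pads) lies 5 mm behind it (arm.tip_extent is the z of the fingertips in the tool frame, in mm); z points along the fingers, y is the line along which they close (so a half turn about z gives the same grasp; the last joint's range is limited). The gripper opens to 85 mm and grips with 20 to 120 N. Pads are 22 mm wide; open, the fingers measure 114 mm over their backs; the gripper's body (76 mm by 85 mm) begins 54 mm behind the grasp point. The pads swing forward as they close: fully open they stand 13 mm farther back than shut.
Start: joints at [-83.102, 17.928, 85.812, -0, 76.261, -12.8], TCP at [176.948, -494.288, 245.294] pointing down, gripper open.
Joint ranges: [-168.41, 168.41], [-55.51, 124.54], [10.69, 146.95], [-70.63, 250.63], [1, 178], [-165.06, 165.06]. Speed limits (degrees/s): [136.94, 136.94, 172.46, 180, 180, 180].

### API

Orientations are given as a 3x3 rotation matrix whose columns are the frame's x, y, z axes.
In Python, from cell import arm gives the robot as it stands.
- The arm moves only by the tool carry_out, never from a script. Its arguments are lists of equal length, an entry for each row: "jaw": the finger opening in cm, from 0 to 8.54; "offset": the shift along the tool's x, y, z in cm, a list of three; "roll": the turn about the tool's z in rad. In form: {"jaw": [jaw, ...], "offset": [[x, y, z], ...], "roll": [roll, ...]}. A call has 1 to 8 rows; each row is the pose to reach, as a shift and turn from the pose commanded when the call began, along the tool's axes at that moment; what a row does not reach only later rows make up. A row lasts 1/8 s, in which the tool goes at most 62.5 mm and 10.7 degrees, less where a joint would pass 70% of its speed; a pose out of reach is approached as far as the arm can. A call with a gripper value outside its range is refused whole. The fingers move at their own pace and stop on an object; the grip force is fixed at half the most. Time passes only in rows, so rows that repeat a pose let the fingers close. It gives the time, the measured TCP pose, the force, the opening and the grip force at its end, in the units of the state.
- arm.state(): the state, without advancing time (a new reading comes with each control period).
- arm.grab_frame(name): name is "scene" or "side" or "wrist"; returns a dict with "color" (400x640x3 uint8, red, green, blue), "depth" (400x640 float32, mm along the optical axis (not along the pixel's ray), 0 where there is no reading), "mtx" (3x3 intrinsics, pixels), "position" and "attitude" of the camera in the world; the wrist camera has in their place "T_tool_cam" (4x4, takes a point from camera to tool coordinates, whose origin is the TCP and whose axes are the flange's). Camera axes: x right, y down, z forward; pixel columns grow to the right and rows downward; lengths in mm; the calibration is good to about 2 mm. A picture is of the moment at which its call begins: read the wrist's pose just before it.
- arm.hand_in(): hands the job in; it is judged then, once.
The state is a dict: "time_s": time; "q": joint angles; "qvel": joint speeds; "joint_torque": joint torques, N m; "tool_pos": TCP position; "eef_rot": TCP orientation; "contact_force": force on the tool from outside, world axes, zero at the start; "ft_torque": the same for the moment, N m; "gripper_width": finger opening in mm; "grip_force": force on a finger pad.
Only numpy, scipy, OpenCV 4.12 (cv2) and the standard library are available. Lean on these libraries where they do the work, as an engineer would, in place of code of your own. Each camera call takes 0.05 s, during which the arm holds its last target. There are 200 camera calls.

### The job

Build up the printing stack in the pocket of the wooden proofing jig: first the thick plain base block, then the thin packing board on it, then the carved block on top with its carving up, each lying flat and square between the guide cheeks. Then slide the jaw in until it has pushed all three home against the end stop, and leave it standing against them. Do not disturb the tape roll, the brayer or the gouge.

Things in the scene. Friction and masses are not known exactly. Their poses are not given: they have to be found in the camera images.
- jig: wooden proofing jig fixed to the worktop: a board 262 x 124 x 12 mm with an upright end stop at its +x end, two pairs of upright guide cheeks along the sides, and a sliding jaw at its -x end. Its origin lies on the worktop (underside of the board), its x axis runs from the jaw towards the end stop, z up. The stop's inner face is at x = +90 mm and it is 54 mm high above the board, 90 mm wide.
- pocket (a point): on the pocket's floor (12 mm over the worktop), midway between the cheeks, 75 mm before the end stop: below the centre of a layer that is home. Axes as the jig. Pocket 61 mm wide; cheeks stand 44 mm straight, then flare out to 54 mm. They span x = -75 to -37 and +37 to +75 mm; between them it is open for fingers. The open jaw leaves 20 to 30 mm spare length, so load a few mm short of the stop.
- base_c (a point): thick base block of plain dark wood, 30 mm thick, 150 x 56 mm in plan, long side along its x axis; its origin is its centre. Lies flat, loose, beside the jig; can be lifted from above with the fingers across its 56 mm width.
- packing_c (a point): thin plain plywood packing board, 14 mm thick, 150 x 56 mm in plan, long side along its x axis; its origin is its centre. Lies flat, loose, beside the jig; can be lifted from above with the fingers across its 56 mm width.
- carved_c (a point): carved printing block, 24 mm thick, wood faced with brown lino, raised inked strokes (a border and a leafy stem) standing 2.5 mm proud within the 24 mm; carving up at the start (its +z), 150 x 56 mm in plan, long side along its x axis; its origin is its centre. Lies flat, loose, beside the jig; can be lifted from above with the fingers across its 56 mm width.
- jaw (a joint): slide of the jig's jaw, m: 0 = fully open, grows as the jaw moves towards the end stop (jig +x), limit 0.042; 0.030 when it stands against layers that are home against the stop. Starts between 0 and 0.010. About 3 N of friction; it stays where it is left.
- jaw_grip (a point): inside the upright dark wooden tab on the jaw, 89 mm over the worktop. The tab is 26 mm wide (jig y), 18 mm thick (jig x) and rises from the jaw block (top at 66 mm) to 107 mm over the worktop. The jaw block is 22 mm thick (front face 11 mm ahead of this point), 52 mm wide. Axes as the jig.
- tape_roll: bystander: roll of masking tape lying flat, 104 mm across, 25 mm high; origin under its centre
- brayer: bystander: small ink roller with a turned handle, 161 x 136 x 64 mm; origin under its centre
- gouge_a: bystander: lino gouge with a mushroom handle, 108 x 25 x 19 mm; origin under its centre
There are look-alikes about, which are no part of the job. What is shaped like the part that bears base_c but orange is not meant.

How it is judged:
By the outcome, as a careful person would: the job done as asked, in the order asked, and still so for the second after the job is handed in, with the robot touching nothing.
It also fails if it takes over 72 s, if anything falls off the work surface, if the arm or the gripper's body presses on something with over 40 N, if the wrist force passes 120 N, or if a joint passes its speed limit or range.

## Working session

There is one attempt and no reset: what is moved stays moved. The work goes in short steps, Python scripts to look and compute and a tool call to move; the robot and the scene stay as the last step left them, time stands still between calls to the robot, and variables do not carry over. Pictures are saved under pics/ and viewed, at most 10 in all, crops included, and the job is handed in when it is done.

Besides the shell and the picture viewer there is one more tool, called after "Call:" as name([rows], argument=value, ...), one row to a line, values as JSON. carry_out: Moves the arm, as the interface text tells. Its arguments: {"type":"object","properties":{"jaw":{"type":"array"},"offset":{"type":"array"},"roll":{"type":"array"}},"required":["jaw","offset","roll"]}

```bash
mkdir -p pics; ls; python3 - <<'E'
from cell import arm
import cv2,numpy as np
s=arm.state();print(s['time_s'],s['tool_pos'],s['eef_rot'],arm.tip_extent)
for n in("scene","side"):
    f=arm.grab_frame(n);np.savez(f'{n}0.npz',**f)
    cv2.imwrite(f'pics/{n}0.png',f['color'][:,:,::-1]);print(n,f['position'],f['attitude'],f['mtx'])
E
```

```text
pics
0.0 [ 176.9059508  -494.02589889  244.70241071] [[ 9.41486051e-01  3.37051910e-01 -1.58366628e-04]
 [ 3.37051809e-01 -9.41485136e-01  1.34804479e-03]
 [ 3.05261245e-04 -1.32254312e-03 -9.99999079e-01]] 14.0
scene [-777.13491356 -711.58499145  880.23439747] [[ 0.42609202 -0.43791955  0.79162621]
 [-0.90456053 -0.19201705  0.38065693]
 [-0.01469138 -0.8782687  -0.47794168]] [[448.04811707   0.         320.45609534]
 [  0.         448.04811707 194.77001472]
 [  0.           0.           1.        ]]
side [ 60.17978473 883.20879355 862.68572289] [[-0.88894186 -0.26066625  0.37661051]
 [-0.45778475  0.53200427 -0.71232337]
 [-0.01467973 -0.80562061 -0.5922499 ]] [[372.69748124   0.         315.162117  ]
 [  0.         372.69748124 203.10148314]
 [  0.           0.           1.        ]]
```

View pics/scene0.png

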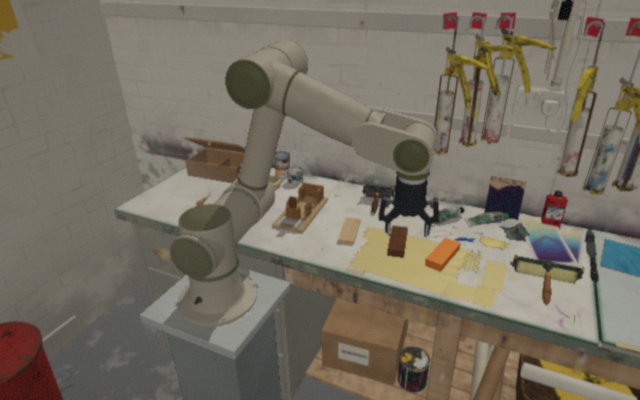

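View pics/side0.png

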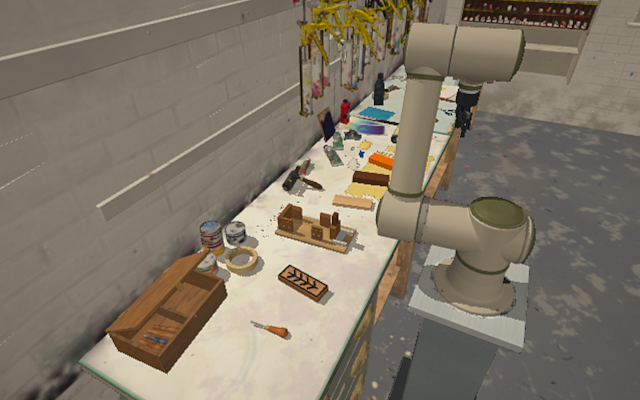

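The side view shows the jig at (317,228) and the carved block at (303,282). The scene view shows plain light board at (349,231), dark block at (398,241) and orange block at (443,254). Base candidates are the dark (398,241) and orange (443,254) blocks. The dark one fits, because the task rules out orange. Next I measure and check an enlarged crop.

```bash
cat > h.py <<'E'
import numpy as np,cv2
def cloud(f):
    v,u=np.mgrid[:400,:640];d=f['depth'];K=f['mtx']
    p=np.dstack([(u-K[0,2])/K[0,0]*d,(v-K[1,2])/K[1,1]*d,d])
    if 'T' in f: R,t=f['T'][:3,:3],f['T'][:3,3]
    else: R,t=f['attitude'],f['position']
    p=p@R.T+t; p[d<=0]=np.nan
    return p
def proj(f,P):
    c=(np.asarray(P)-f['position'])@f['attitude'];K=f['mtx'];return K[0,0]*c[...,0]/c[...,2]+K[0,2],K[1,1]*c[...,1]/c[...,2]+K[1,2]
def ortho(p,col,x0,x1,y0,y1,zmax=200,r=2.0):
    # image: rows = x descending, cols = y descending (seen from the robot)
    H,W=int((x1-x0)/r),int((y1-y0)/r);im=np.zeros((H,W,3),np.uint8);z=np.full((H,W),np.nan)
    m=np.isfinite(p[...,2])&(p[...,0]>x0)&(p[...,0]<x1)&(p[...,1]>y0)&(p[...,1]<y1)&(p[...,2]<zmax)&(p[...,2]>-20)
    q=p[m];c=col[m];o=np.argsort(q[:,2]);q=q[o];c=c[o]
    i=np.clip(((x1-q[:,0])/r).astype(int),0,H-1);j=np.clip(((y1-q[:,1])/r).astype(int),0,W-1)
    im[i,j]=c;z[i,j]=q[:,2];return im,z
E
python3 - <<'E'
from h import *
F={n:dict(np.load(n+'0.npz')) for n in('scene','side')}
C={n:cloud(F[n]) for n in F}
for n,(u,v) in [('side',(303,282)),('side',(352,202)),('side',(370,178)),('side',(381,160)),('side',(337,220)),('side',(336,213)),('side',(290,213)),('scene',(349,231)),('scene',(398,241)),('scene',(443,254)),('scene',(317,190)),('scene',(293,205)),('side',(240,260)),('side',(270,330)),('side',(300,180))]:
    print(n,u,v,C[n][v,u].round(0))
a=cv2.resize(F['scene']['color'][175:275,265:465],None,fx=4,fy=4,interpolation=2)[:, :800]
b=cv2.resize(F['side']['color'][145:305,260:400],None,fx=4,fy=4,interpolation=2)
cv2.imwrite('pics/c1.png',a[:,:,::-1]);cv2.imwrite('pics/c2.png',b[:600,:,::-1])
E
```

```text
side 303 282 [447. 238.  22.]
side 352 202 [ 476. -208.   13.]
side 370 178 [ 467. -375.   29.]
side 381 160 [ 477. -543.   26.]
side 337 220 [446.   1.  86.]
side 336 213 [454.  -7. 107.]
side 290 213 [637. -12.  41.]
scene 349 231 [ 459. -226.   13.]
scene 398 241 [ 447. -407.   28.]
scene 443 254 [ 435. -558.   28.]
scene 317 190 [604. -33.  64.]
scene 293 205 [446. -13.  75.]
side 240 260 [690. 225.  -7.]
side 270 330 [450. 414.  10.]
side 300 180 [ 716. -228.   34.]
```

View pics/c1.png

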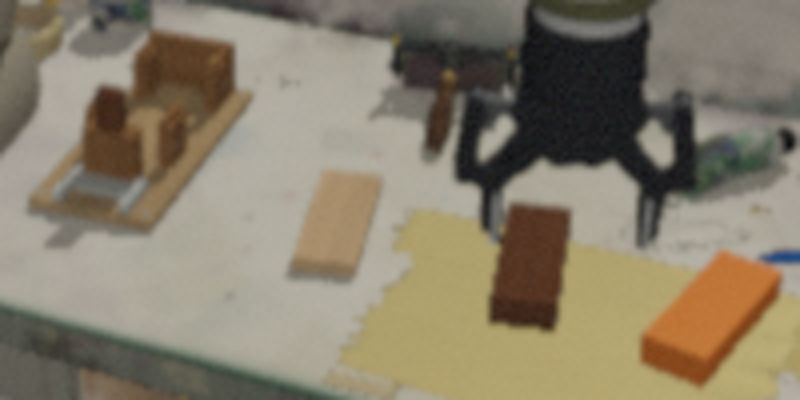

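View pics/c2.png

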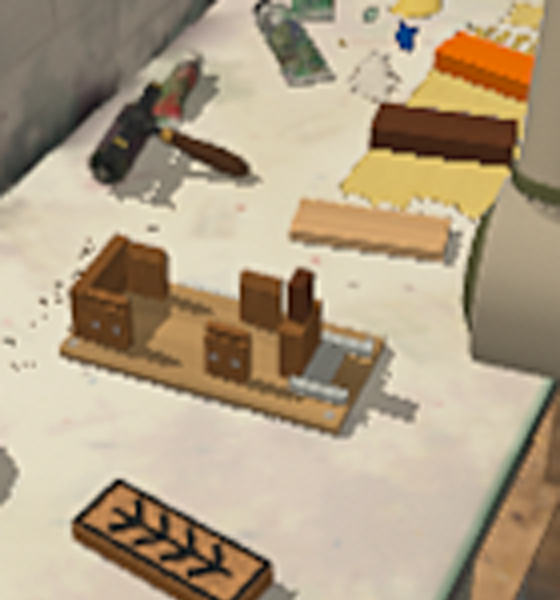

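The crops confirm three things: the dark brown base at c1 (530,265) beside the orange look-alike at (710,315), the thin plywood board at (340,225), and the carved block at c2 (170,545). Next I fit their poses.

```bash
cat >> h.py <<'E'
def rect(xy):
    xy=np.asarray(xy,np.float32);(c,s,a)=cv2.minAreaRect(xy)
    w,h=s
    if w<h: a+=90;w,h=h,w
    a=(a+90)%180-90
    return np.round([*c,w,h,a],1)
def top(p,cx,cy,z,dz=5,r=110):
    m=(np.abs(p[...,2]-z)<dz)&(np.hypot(p[...,0]-cx,p[...,1]-cy)<r)
    m=cv2.morphologyEx(m.astype(np.uint8),cv2.MORPH_OPEN,np.ones((3,3)))
    n,l,st,ce=cv2.connectedComponentsWithStats(m)
    k=1+np.argmax(st[1:,4]);return p[l==k],l==k
E
python3 - <<'E'
from h import *
F={n:dict(np.load(n+'0.npz')) for n in('scene','side')}
C={n:cloud(F[n]) for n in F}
for nm,cx,cy,z,dz in [('base',455,-390,30,6),('pack',468,-217,14,5),('carv',450,238,24,7),('jig',520,-10,12,4),('tab',446,-5,107,6),('cheekstop',560,-10,60,12)]:
    for n in C:
        q,m=top(C[n],cx,cy,z,dz,190 if nm in('jig','cheekstop') else 110);print(nm,n,len(q),rect(q[:,:2]),q[:,2].mean().round(1))
for n in C:  # all points of the upright jig parts
    p=C[n];m=(p[...,2]>52)&(p[...,2]<72)&(abs(p[...,0]-530)<170)&(abs(p[...,1]+10)<80);print(n,rect(p[m][:,:2]))
    t=(abs(p[...,2])<12)&(abs(p[...,0]-520)<60)&(abs(p[...,1]+120)<30);print('table',np.nanmean(p[t][:,2]))
E
```

```text
base scene 424 [ 466.5 -399.5  157.    56.    11.1] 28.7
base side 269 [ 469.1 -394.9  150.1   61.8   12. ] 27.8
pack scene 332 [ 476.  -219.8  156.8   56.3   10.8] 12.8
pack side 306 [ 477.1 -213.2  149.2   58.6   12.9] 12.4Traceback (most recent call last):
  File "<stdin>", line 6, in <module>
  File "h.py", line 28, in top
    k=1+np.argmax(st[1:,4]);return p[l==k],l==k
        ~~~~~~~~~^^^^^^^^^^
    return _wrapfunc(a, 'argmax', axis=axis, out=out, **kwds)
    return bound(*args, **kwds)
ValueError: attempt to get argmax of an empty sequence
```

Call:
carry_out([
  [6, 0.1, 0],
  [12, 0.2, 0],
  [18, 0.4, 0],
  [24, 0.5, 0],
  [29, 0.6, 0],
  [30.6, 0.66, 0],
  [30.6, 0.66, 0],
], jaw=[8.5, 8.5, 8.5, 8.5, 8.5, 8.5, 8.5], roll=[0.05, 0.1, 0.143, 0.143, 0.143, 0.143, 0.143])

```text
time_s: 0.98
tool_pos: [467.3, -397.2, 244.8]
eef_rot: [[0.98, 0.2, -0.001], [0.2, -0.98, 0.001], [-0.001, -0.001, -1.0]]
contact_force: [-0.2, -0.4, -0.3]
gripper_width: 85.4
grip_force: 0.0
```

```bash
cat >> h.py <<'E'
def wrist(name=None):
    from cell import arm
    s=arm.state();f=arm.grab_frame('wrist');T=np.eye(4);T[:3,:3]=s['eef_rot'];T[:3,3]=s['tool_pos']
    f['T']=T@f['T_tool_cam']
    if name: cv2.imwrite(f'pics/{name}.png',f['color'][:,:,::-1]);np.savez(name+'.npz',**f)
    return s,f
def yaw(s): return np.degrees(np.arctan2(s['eef_rot'][1,0],s['eef_rot'][0,0]))
def go(s,x,y,z,yw):
    d=s['eef_rot'].T@(np.array([x,y,z])-s['tool_pos']);print('tool offset cm',(d/10).round(2),'roll',np.radians(yaw(s)-yw).round(3))
E
python3 - <<'E'
from h import *
s,f=wrist('w1')
print(s['time_s'],s['tool_pos'],yaw(s),f['T_tool_cam'].round(2).tolist())
p=cloud(f)
for z,dz in((30,6),(14,5)):
  try:
    q,m=top(p,467,-397 if z==30 else -216,z,dz);print(z,len(q),rect(q[:,:2]),q[:,2].mean())
  except Exception as e: print(e)
F={n:dict(np.load(n+'0.npz')) for n in('scene','side')}
C={n:cloud(F[n]) for n in F}
for nm,cx,cy,z,dz in [('carv',450,238,24,7),('jig',520,-10,12,4),('tab',446,-5,107,6)]:
    for n in C:
      try:
        q,m=top(C[n],cx,cy,z,dz,190 if nm=='jig' else 110);print(nm,n,len(q),rect(q[:,:2]),q[:,2].mean().round(1))
      except ValueError: pass
for n in C:
    p=C[n];m=(p[...,2]>52)&(p[...,2]<72)&(abs(p[...,0]-530)<170)&(abs(p[...,1]+10)<80);print(n,rect(p[m][:,:2]))
E
```

```text
0.975 [ 467.33794989 -397.17630341  244.76488381] 11.563511137906074 [[-0.0, -0.96, -0.27, 67.78], [1.0, -0.0, -0.0, 1.13], [0.0, -0.27, 0.96, -128.25], [0.0, 0.0, 0.0, 1.0]]
30 5191 [ 470.1 -399.3  149.9   56.1   11.2] 29.76653871186551
14 5409 [ 480.  -219.9  149.6   57.1   12.2] 13.783840787257622
carv side 705 [451.5 232.6 148.8  58.8  -9.5] 21.1
jig scene 80 [500.3 -43.7  65.   53.3  26. ] 10.9
jig side 534 [541.4   4.3 176.4 122.    2.4] 10.8
tab scene 15 [452.2  -6.6  20.9  14.5  28.5] 104.0
tab side 18 [455.   -2.   19.6  13.2 -65.5] 104.3
scene [544.   -1.1 214.5  88.4   3.7]
side [547.9   6.  210.8  91.3   3.2]
```

View pics/w1.png

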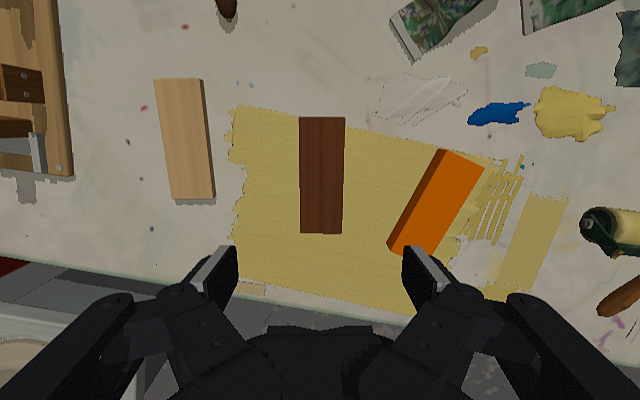

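The wrist view shows the base at (322,175), the packing board at (184,138) and the orange block at (435,200). Next I descend on the base.

Call:
carry_out([
  [0.23, 0.26, 5],
  [0.23, 0.26, 11],
  [0.23, 0.26, 17],
  [0.23, 0.26, 21.5],
  [0.23, 0.26, 22.7],
  [0.23, 0.26, 22.7],
  [0.23, 0.26, 22.7],
  [0.23, 0.26, 22.7],
], jaw=[8.5, 8.5, 8.5, 8.5, 8.5, 4.0, 4.0, 4.0], roll=[0.006, 0.006, 0.006, 0.006, 0.006, 0.006, 0.006, 0.006])

```text
time_s: 2.02
tool_pos: [470.7, -400.6, 20.9]
eef_rot: [[0.981, 0.193, 0.002], [0.193, -0.981, -0.003], [0.002, 0.004, -1.0]]
contact_force: [-2.1, -0.8, 7.3]
gripper_width: 54.8
grip_force: 65.8
```

Call:
carry_out([
  [0, 0, -3],
  [0, 0, -8],
  [1, -2, -13.5],
  [3, -5, -18.5],
  [5, -8, -23],
  [7, -11, -27.5],
  [7.8, -13.7, -30],
  [7.8, -13.7, -30],
], jaw=[4.0, 4.0, 4.0, 4.0, 4.0, 4.0, 4.0, 4.0], roll=[0, 0, 0.05, 0.1, 0.134, 0.134, 0.134, 0.134])

```text
time_s: 3.02
tool_pos: [520.6, -248.5, 321.5]
eef_rot: [[0.998, 0.063, 0.005], [0.063, -0.998, -0.003], [0.004, 0.004, -1.0]]
contact_force: [0.8, -0.0, -2.8]
gripper_width: 54.5
grip_force: 64.7
```

```bash
python3 - <<'E'
from h import *
s,f=wrist('w2')
print(s['time_s'],s['tool_pos'],yaw(s),s['gripper_width'],f['mtx'][0])
p=cloud(f)
q,m=top(p,480,-220,14,5);print('pack',len(q),rect(q[:,:2]))
q=p[(abs(p[...,0]-540)<190)&(abs(p[...,1]-0)<80)&(abs(p[...,2]-12)<4)];print('board',len(q),rect(q[:,:2]))
q=p[(abs(p[...,0]-540)<190)&(abs(p[...,1]-0)<80)&(abs(p[...,2]-66)<5)];print('tops',len(q),rect(q[:,:2]))
q=p[(abs(p[...,0]-450)<60)&(abs(p[...,1]-0)<80)&(abs(p[...,2]-107)<7)];print('tab',len(q),rect(q[:,:2]) if len(q) else 0)
m=(abs(p[...,0]-450)<150)&(abs(p[...,1]-235)<80)&(abs(p[...,2]-22)<6);q=p[m];print('carv',len(q),rect(q[:,:2]) if len(q) else 0)
im,z=ortho(p,f['color'],380,720,-110,110,150,1.0)
cv2.imwrite('pics/o2.png',cv2.resize(im,None,fx=1.7,fy=1.7)[:,:,::-1])
E
```

```text
3.025 [ 520.5797249  -248.47694377  321.54931584] 3.6262660015172763 54.50775450597567 [276.92682794   0.         319.49830351]Traceback (most recent call last):
  File "<stdin>", line 5, in <module>
  File "h.py", line 28, in top
    k=1+np.argmax(st[1:,4]);return p[l==k],l==k
        ~~~~~~~~~^^^^^^^^^^
    return _wrapfunc(a, 'argmax', axis=axis, out=out, **kwds)
    return bound(*args, **kwds)
ValueError: attempt to get argmax of an empty sequence
```

View pics/w2.png

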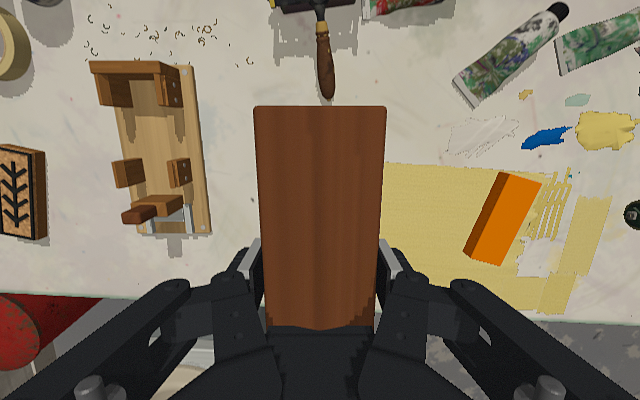

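The jig is fully visible at about (150,150), with the stop at the top (135,70), the jaw tab at (140,213) and the carved block at (22,190).

```bash
python3 - <<'E'
from h import *
f=dict(np.load('w2.npz'));p=cloud(f)
def g(nm,cx,rx,cy,ry,z,dz):
    m=(abs(p[...,0]-cx)<rx)&(abs(p[...,1]-cy)<ry)&(abs(p[...,2]-z)<dz);q=p[m];print(nm,len(q),rect(q[:,:2]) if len(q) else 0, q[:,2].mean() if len(q) else 0)
    return q
g('carv',450,150,235,60,23,6)
g('board',540,190,0,85,11.5,4)
g('tops',540,190,0,80,66,5)
g('tab',450,60,0,80,107,8)
a=g('farcheek+stop',620,60,0,80,66,5)
b=g('nearcheek',490,30,0,80,66,5)
im,z=ortho(p,f['color'],390,690,-90,90,150,1.0)
zz=cv2.applyColorMap(np.nan_to_num(np.clip(z*2,0,255)).astype(np.uint8),cv2.COLORMAP_JET)
cv2.imwrite('pics/o2.png',np.hstack([cv2.resize(im[:,:,::-1],None,fx=2,fy=2,interpolation=0),cv2.resize(zz,None,fx=2,fy=2,interpolation=0)]))
E
```

```text
carv 3220 [453.3 226.6 149.4  55.6  -9.9] 22.083109416074667
board 8498 [528.4  -1.2 260.7 125.1   3.6] 11.86867164682329
tops 2097 [549.3  -0.8 206.9  90.7   3.8] 65.26490616168367
tab 293 [457.3  -6.5  26.   16.5 -87.3] 105.37572416939919
farcheek+stop 1441 [626.    4.4  90.7  53.1 -86.2] 65.38310690229929
nearcheek 492 [489.9  -2.6  86.   59.5  89.6] 64.88162427182951
```

View pics/o2.png

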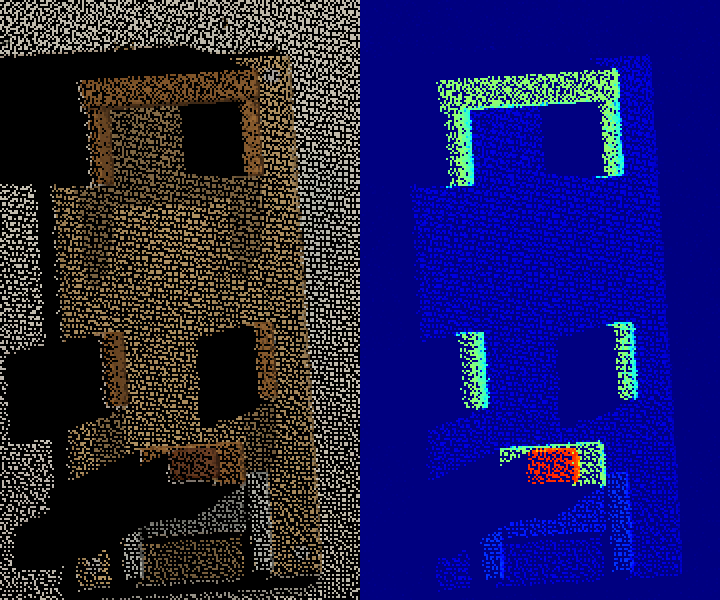

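Call:
carry_out([
  [1, -5, 0.5],
  [3, -11, 2],
  [4, -16, 5],
  [5, -21, 9],
  [5.12, -24, 14],
  [5.12, -24.7, 18],
  [5.12, -24.7, 20.1],
  [5.12, -24.7, 20.1],
], jaw=[4.0, 4.0, 4.0, 4.0, 4.0, 4.0, 4.0, 4.0], roll=[0, 0, 0, 0, 0, 0, 0, 0])

```text
time_s: 4.08
tool_pos: [555.0, -0.8, 115.3]
eef_rot: [[0.998, 0.06, -0.004], [0.06, -0.998, 0.001], [-0.004, -0.001, -1.0]]
contact_force: [-0.4, -0.4, -1.8]
gripper_width: 54.8
grip_force: 64.7
```

```bash
cat >> h.py <<'E'
def edges(f,p,yw=3.7,x0=547.7,y0=-0.7):
    "jig-frame coordinates of p"
    c,s_=np.cos(np.radians(yw)),np.sin(np.radians(yw));d=p[...,:2]-[x0,y0]
    return np.dstack([d[...,0]*c+d[...,1]*s_,-d[...,0]*s_+d[...,1]*c,p[...,2]])
E
python3 - <<'E'
from h import *
s,f=wrist('w3')
print(s['time_s'],s['tool_pos'],yaw(s),s['gripper_width'],s['contact_force'])
p=cloud(f);j=edges(f,p)
q=p[(abs(p[...,0]-557)<90)&(abs(p[...,1])<45)&(p[...,2]>118)&(p[...,2]<140)];print('block top',len(q),rect(q[:,:2]),q[:,2].min(),q[:,2].max())
def lim(nm,m): 
    q=j[m]; print(nm,len(q),*(np.percentile(q[:,:2],[1,99],axis=0).round(1).ravel() if len(q) else []))
Z=abs(j[...,2]-66)<3
lim('stop',Z&(abs(j[...,1])<25)&(j[...,0]>70)); lim('Lch+',Z&(j[...,1]>28)&(j[...,0]>30)&(j[...,0]<88));lim('Rch+',Z&(j[...,1]<-28)&(j[...,0]>30)&(j[...,0]<88))
lim('board L',(abs(j[...,2]-12)<3)&(j[...,1]>40)&(abs(j[...,0])<60));lim('board R',(abs(j[...,2]-12)<3)&(j[...,1]<-40)&(abs(j[...,0])<60))
f2=dict(np.load('w2.npz'));j=edges(f2,cloud(f2));Z=abs(j[...,2]-66)<4
print('w2');lim('stop',Z&(abs(j[...,1])<25)&(j[...,0]>70))
for sg in(1,-1):
    lim('ch+',Z&(j[...,1]*sg>26)&(j[...,0]>30)&(j[...,0]<88));lim('ch-',Z&(j[...,1]*sg>26)&(j[...,0]<0))
    lim('board',(abs(j[...,2]-12)<3)&(j[...,1]*sg>40)&(abs(j[...,0])<60))
E
```

```text
4.075 [555.02185379  -0.81105458 115.34123118] 3.437821997796644 54.82955117864004 [-0.43462401 -0.37052495 -1.76241992]
block top 28417 [574.9  -0.6 112.   82.4   2.8] 118.10495612818829 139.99729520222175
stop 2384 90.3 -24.5 105.9 24.5
Lch+ 340 52.8 36.1 87.7 43.0
Rch+ 34 86.6 -40.8 87.9 -34.0
board L 1469 -55.9 52.1 57.8 241.8
board R 4083 -59.3 -235.2 54.6 -55.3
w2
stop 536 89.9 -24.5 104.7 24.4
ch+ 220 52.3 32.8 87.4 42.5
ch- 183 -59.4 33.4 -22.3 42.6
board 867 -56.3 40.3 51.8 236.3
ch+ 185 52.1 -41.6 87.5 -35.1
ch- 150 -59.4 -41.5 -22.5 -34.9
board 1105 -59.4 -538.1 58.6 -40.2
```

View pics/w3.png

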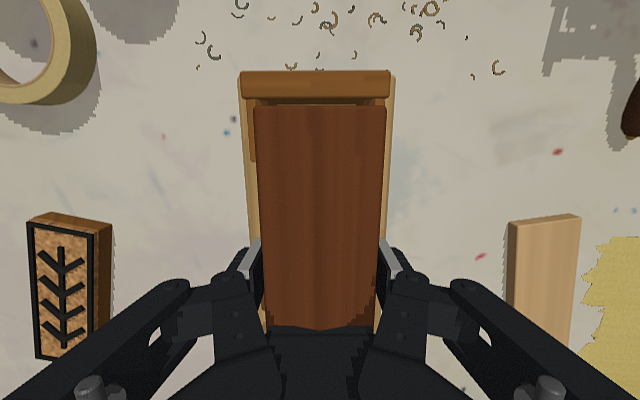

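```bash
python3 - <<'E'
from h import *
from cell import arm
s=arm.state();print(s['tool_pos'],s['eef_rot'].round(4).tolist(),yaw(s),s['qvel'].round(2));go(s,557,0.4,92,3.7)
E
```

```text
[555.89415497  -0.96639929 116.9197012 ] [[0.9982, 0.0599, -0.0014], [0.0599, -0.9982, 0.0002], [-0.0014, -0.0003, -1.0]] 3.4346173581105934 [ 0.17 -1.54 -1.55 -0.05  0.23  0.08]
tool offset cm [ 0.12 -0.13  2.49] roll -0.005
```

Call:
carry_out([
  [0, -0.1, 1.2],
  [0, -0.1, 2.4],
  [0, -0.1, 2.4],
  [0, -0.1, 2.4],
], jaw=[4.0, 4.0, 4.0, 4.0], roll=[-0.004, -0.004, -0.004, -0.004])

```text
time_s: 4.62
tool_pos: [556.2, 0.7, 93.5]
eef_rot: [[0.998, 0.065, 0.0], [0.065, -0.998, -0.0], [0.0, 0.0, -1.0]]
contact_force: [-0.9, 0.6, -1.9]
gripper_width: 54.6
grip_force: 64.8
```

```bash
python3 - <<'E'
from h import *
from cell import arm
s=arm.state();print(s['tool_pos'],s['eef_rot'].round(4).tolist(),yaw(s),s['qvel'].round(2));go(s,557,0.4,34,3.7)
E
```

```text
[556.24252224   0.6609079   93.51426958] [[0.9979, 0.0648, 0.0004], [0.0648, -0.9979, -0.0001], [0.0004, 0.0001, -1.0]] 3.7128134038264986 [ 0.1  -0.29 -0.11  0.03  0.02 -0.  ]
tool offset cm [0.07 0.03 5.95] roll 0.0
```

Call:
carry_out([
  [0.03, 0.02, 1],
  [0.03, 0.02, 2.2],
  [0.03, 0.02, 3.5],
  [0.03, 0.02, 4.7],
  [0.03, 0.02, 5.5],
  [0.03, 0.02, 5.9],
  [0.03, 0.02, 5.9],
], jaw=[4.0, 4.0, 4.0, 4.0, 4.0, 4.0, 4.0], roll=[0, 0, 0, 0, 0, 0, 0])

```text
time_s: 5.5
tool_pos: [556.4, 0.5, 34.2]
eef_rot: [[0.998, 0.065, -0.0], [0.065, -0.998, 0.0], [-0.0, -0.0, -1.0]]
contact_force: [-0.2, 0.7, -1.8]
gripper_width: 54.5
grip_force: 64.8
```

Call:
carry_out([
  [0, 0, 0.1],
  [0, 0, 0.1],
  [0, 0, 0.1],
  [0, 0, -1.5],
  [0, 0, -6],
  [0, 0, -11.5],
  [0, 2, -17],
  [0, 5, -18],
], jaw=[4.0, 7.6, 7.6, 7.6, 7.6, 7.6, 7.6, 7.6], roll=[0, 0, 0, 0, 0, 0, 0, 0])

```text
time_s: 6.5
tool_pos: [560.8, -49.7, 219.8]
eef_rot: [[0.998, 0.066, 0.008], [0.066, -0.998, -0.002], [0.008, 0.003, -1.0]]
contact_force: [0.8, 1.0, -0.4]
gripper_width: 75.7
grip_force: 0.0
```

```bash
python3 - <<'E'
from h import *
s,f=wrist('w4')
print(s['time_s'],s['tool_pos'],yaw(s),s['gripper_width'],s['contact_force'])
p=cloud(f);j=edges(f,p)
q,m=top(p,480,-220,14,5);print('pack',len(q),rect(q[:,:2]))
m=(abs(j[...,2]-42)<4)&(abs(j[...,1])<29)&(j[...,0]<89)&(j[...,0]>-80);q=j[m];print('base in jig',len(q),rect(q[:,:2]),q[:,2].mean());
m=(abs(j[...,2]-66)<4)&(abs(j[...,1])<29)&(j[...,0]<-60)&(j[...,0]>-140);q=j[m];print('jaw',len(q),rect(q[:,:2]))
go(s,480,-219.9,60,12.1)
cv2.imwrite('pics/w4.png',f['color'][:,:,::-1])
E
```

```text
6.5 [560.78258627 -49.70083176 219.81419048] 3.797932968541832 75.67465322857248 [ 0.83123102  0.98946861 -0.44206865]
pack 3289 [ 491.2 -216.6  126.3   56.5   12. ]
base in jig 6351 [ 9.400e+00 -3.000e-01  1.486e+02  5.630e+01 -1.000e-01] 41.743971093014714
jaw 489 [-90.6   1.3  51.4  21.6  89.4]
tool offset cm [-9.31 16.4  15.96] roll -0.145
```

Call:
carry_out([
  [-2, 4, 0],
  [-5, 9, 1],
  [-8, 14, 5],
  [-9.16, 16.46, 10],
  [-9.16, 16.46, 14],
  [-9.16, 16.46, 16],
  [-9.16, 16.46, 16],
  [-9.16, 16.46, 16],
], jaw=[7.6, 7.6, 7.6, 7.6, 7.6, 7.6, 7.6, 7.6], roll=[-0.05, -0.1, -0.147, -0.147, -0.147, -0.147, -0.147, -0.147])

```text
time_s: 7.55
tool_pos: [479.5, -219.8, 55.7]
eef_rot: [[0.978, 0.21, 0.002], [0.21, -0.978, -0.001], [0.001, 0.002, -1.0]]
contact_force: [-0.1, 0.6, 0.1]
gripper_width: 76.2
grip_force: 0.0
```

```bash
python3 - <<'E'
from h import *
s,f=wrist('w5')
print(s['time_s'],s['tool_pos'],yaw(s),s['eef_rot'][:,2])
p=cloud(f);q,m=top(p,480,-220,14,4);print('pack',len(q),rect(q[:,:2]));v=np.argwhere(m);print(v.min(0),v.max(0))
go(s,480,-219.9,17,12.1)
E
```

```text
7.55 [ 479.49938852 -219.84622511   55.74576407] 12.148827954625029 [ 0.00171302 -0.00130203 -0.99999769]
pack 18233 [ 479.5 -219.8  149.6   56.1   12. ]
[113 271] [327 364]
tool offset cm [0.04 0.01 3.87] roll 0.001
```

Call:
carry_out([
  [0, 0, 1.2],
  [0, 0, 2.6],
  [0, 0, 3.5],
  [0, 0, 3.85],
  [0, 0, 3.85],
  [0, 0, 3.85],
  [0, 0, 3.85],
  [0, 0, 3.85],
], jaw=[7.6, 7.6, 7.6, 7.6, 4.0, 4.0, 4.0, 4.0], roll=[0, 0, 0, 0, 0, 0, 0, 0])

```text
time_s: 8.6
tool_pos: [479.2, -219.8, 16.3]
eef_rot: [[0.978, 0.21, 0.001], [0.21, -0.978, -0.001], [0.001, 0.001, -1.0]]
contact_force: [0.7, -0.2, 5.5]
gripper_width: 54.4
grip_force: 63.7
```

Call:
carry_out([
  [0, 0, -4],
  [1, -2, -9],
  [4, -6, -14],
  [7, -11, -15],
  [10, -16, -15],
  [12.24, -19.87, -14],
  [12.24, -19.87, -10],
  [12.24, -19.87, -8.5],
], jaw=[4.0, 4.0, 4.0, 4.0, 4.0, 4.0, 4.0, 4.0], roll=[0, 0.05, 0.1, 0.147, 0.147, 0.147, 0.147, 0.147])

```text
time_s: 9.6
tool_pos: [555.6, 1.0, 98.6]
eef_rot: [[0.998, 0.066, -0.004], [0.066, -0.998, 0.001], [-0.004, -0.001, -1.0]]
contact_force: [-0.8, 0.4, -2.6]
gripper_width: 53.7
grip_force: 63.9
```

Call:
carry_out([
  [0, 0, 0],
  [0, 0, 0],
  [0, 0, 0],
], jaw=[4.0, 4.0, 4.0], roll=[0, 0, 0])

```text
time_s: 9.98
tool_pos: [557.3, 0.0, 101.9]
eef_rot: [[0.998, 0.064, 0.002], [0.064, -0.998, -0.0], [0.002, 0.001, -1.0]]
contact_force: [0.1, -0.7, -0.6]
gripper_width: 54.4
grip_force: 63.9
```

```bash
python3 - <<'E'
from h import *
s,f=wrist('w6')
print(s['time_s'],s['tool_pos'],yaw(s),s['eef_rot'][:,2],s['gripper_width'])
go(s,557,0.2,59.2,3.7)
p=cloud(f);j=edges(f,p)
z=s['tool_pos'][2]-2;m=(abs(j[...,2]-z)<5)&(abs(j[...,1])<29)&(abs(j[...,0])<90);q=j[m];print(len(q),rect(q[:,:2]),np.percentile(q[:,2],[5,50,95]))
E
```

```text
9.975 [5.57256163e+02 1.03176692e-02 1.01903948e+02] 3.679436648952683 [ 1.85409834e-03 -3.82510366e-04 -9.99998208e-01] 54.364777040853575
tool offset cm [-0.03 -0.02  4.27] roll -0.0
24427 [ 2.570e+01 -0.000e+00  1.187e+02  5.780e+01 -1.000e-01] [ 98.3371643   99.31597777 100.3472082 ]
```

Call:
carry_out([
  [0, 0, 1],
  [0, 0, 2],
  [0, 0, 3],
  [0, 0, 3.8],
  [0, 0, 4.2],
  [0, 0, 4.2],
  [0, 0, 4.2],
], jaw=[4.0, 4.0, 4.0, 4.0, 4.0, 4.0, 4.0], roll=[0, 0, 0, 0, 0, 0, 0])

```text
time_s: 10.9
tool_pos: [556.9, 0.4, 58.9]
eef_rot: [[0.998, 0.065, 0.0], [0.065, -0.998, -0.0], [0.0, 0.0, -1.0]]
contact_force: [0.0, -0.3, -0.8]
gripper_width: 53.9
grip_force: 63.9
```

Call:
carry_out([
  [0, 0, 0],
  [0, 0, 0],
  [0, 0, -1],
  [0, 0, -4],
  [0, 0, -9],
  [0, -2, -14],
  [0, -5, -15.5],
  [0, -5, -15.5],
], jaw=[7.6, 7.6, 7.6, 7.6, 7.6, 7.6, 7.6, 7.6], roll=[0, 0, 0, 0, 0, 0, 0, 0])

```text
time_s: 11.9
tool_pos: [553.8, 51.7, 215.8]
eef_rot: [[0.998, 0.067, 0.003], [0.067, -0.998, -0.0], [0.003, 0.0, -1.0]]
contact_force: [-0.4, 0.0, -0.5]
gripper_width: 75.9
grip_force: 0.0
```

```bash
python3 - <<'E'
from h import *
s,f=wrist('w7')
print(s['time_s'],s['tool_pos'],yaw(s),s['eef_rot'][:,2])
p=cloud(f);j=edges(f,p)
m=(abs(j[...,2]-56)<4)&(abs(j[...,1])<29)&(j[...,0]<89)&(j[...,0]>-78);q=j[m];print('pack in jig',len(q),rect(q[:,:2]),np.percentile(q[:,2],[2,50,98]))
q,m=top(p,453,226,23,5);print('carv',len(q),rect(q[:,:2]));v=np.argwhere(m);print(v.min(0),v.max(0))
E
```

```text
11.9 [553.77122639  51.67985711 215.80108262] 3.845012702640918 [ 3.38720908e-03 -2.43571447e-04 -9.99994234e-01]
pack in jig 7172 [ 9.300e+00 -4.000e-01  1.495e+02  5.630e+01  1.000e-01] [54.23762654 55.72931649 57.22391703]
carv 4174 [455.4 229.2 144.4  55.3  -9.3]
[194 149] [296 202]
```

Call:
carry_out([
  [-2, -4, 0],
  [-4.5, -9, 0],
  [-7, -14, 3],
  [-8.8, -18.2, 8],
  [-8.8, -18.2, 13],
  [-8.8, -18.2, 15],
  [-8.8, -18.2, 15],
  [-8.8, -18.2, 15],
], jaw=[7.6, 7.6, 7.6, 7.6, 7.6, 7.6, 7.6, 7.6], roll=[0.06, 0.12, 0.18, 0.234, 0.234, 0.234, 0.234, 0.234])

```text
time_s: 12.95
tool_pos: [454.7, 225.9, 64.6]
eef_rot: [[0.986, -0.169, 0.001], [-0.169, -0.986, 0.0], [0.001, -0.0, -1.0]]
contact_force: [0.4, -0.3, -0.6]
gripper_width: 75.9
grip_force: 0.0
```

```bash
python3 - <<'E'
from h import *
s,f=wrist('w8')
print(s['time_s'],s['tool_pos'],yaw(s),s['eef_rot'][:,2])
p=cloud(f);q,m=top(p,454,228,22.5,4);r=rect(q[:,:2]);print('carv',len(q),r);v=np.argwhere(m);print(v.min(0),v.max(0))
go(s,r[0],r[1],18,r[4])
E
```

```text
12.95 [454.65068116 225.87040647  64.61214448] -9.735523000267934 [ 1.19808094e-03  2.20176322e-04 -9.99999258e-01]
carv 17308 [453.6 229.7 147.1  54.4  -9.3]
[119 266] [329 356]
tool offset cm [-0.17 -0.36  4.66] roll -0.008
```

Call:
carry_out([
  [-0.17, -0.36, 1],
  [-0.17, -0.36, 2.2],
  [-0.17, -0.36, 3.4],
  [-0.17, -0.36, 4.3],
  [-0.17, -0.36, 4.6],
  [-0.17, -0.36, 4.6],
  [-0.17, -0.36, 4.6],
  [-0.17, -0.36, 4.6],
], jaw=[7.6, 7.6, 7.6, 7.6, 7.6, 4.0, 4.0, 4.0], roll=[-0.008, -0.008, -0.008, -0.008, -0.008, -0.008, -0.008, -0.008])

```text
time_s: 14.0
tool_pos: [453.2, 230.2, 18.3]
eef_rot: [[0.987, -0.16, 0.001], [-0.16, -0.987, 0.0], [0.001, -0.0, -1.0]]
contact_force: [-0.8, 1.1, 3.2]
gripper_width: 54.5
grip_force: 64.0
```

Call:
carry_out([
  [0, 0, 0],
], jaw=[4.0], roll=[0])

```text
time_s: 14.12
tool_pos: [453.2, 230.2, 18.3]
eef_rot: [[0.987, -0.16, 0.001], [-0.16, -0.987, 0.0], [0.001, -0.0, -1.0]]
contact_force: [-1.2, 0.5, 6.1]
gripper_width: 54.4
grip_force: 64.3
```

Call:
carry_out([
  [0, 0, -4],
  [1, 2, -9],
  [4, 6, -14],
  [7.5, 11, -16],
  [11, 16.5, -16],
  [13.9, 21.0, -15],
  [13.9, 21.06, -11],
  [13.9, 21.06, -9.2],
], jaw=[4.0, 4.0, 4.0, 4.0, 4.0, 4.0, 4.0, 4.0], roll=[0, -0.06, -0.12, -0.18, -0.225, -0.225, -0.225, -0.225])

```text
time_s: 15.12
tool_pos: [555.2, -0.8, 107.2]
eef_rot: [[0.998, 0.062, -0.004], [0.062, -0.998, 0.001], [-0.004, -0.001, -1.0]]
contact_force: [-0.2, 0.0, -1.8]
gripper_width: 54.7
grip_force: 64.6
```

Call:
carry_out([
  [0, 0, 0],
  [0, 0, 0],
  [0, 0, 0],
  [0, 0, 0],
], jaw=[4.0, 4.0, 4.0, 4.0], roll=[0, 0, 0, 0])

```text
time_s: 15.62
tool_pos: [556.5, -0.0, 110.4]
eef_rot: [[0.998, 0.064, 0.001], [0.064, -0.998, -0.0], [0.001, 0.0, -1.0]]
contact_force: [-0.2, -0.2, -2.1]
gripper_width: 54.8
grip_force: 64.6
```

```bash
python3 - <<'E'
from h import *
s,f=wrist('w9')
print(s['time_s'],s['tool_pos'],yaw(s),s['eef_rot'][:,2],s['gripper_width'])
go(s,557,0.1,75,3.7)
p=cloud(f);j=edges(f,p)
z=s['tool_pos'][2]+5;m=(abs(j[...,2]-z)<5)&(abs(j[...,1])<32)&(abs(j[...,0])<90);q=j[m];print(len(q),rect(q[:,:2]),np.percentile(q[:,2],[5,50,95]),q[:,0].max())
E
```

```text
15.625 [ 5.56477560e+02 -2.94860456e-02  1.10417536e+02] 3.66736962008209 [ 1.06473132e-03 -2.56951250e-04 -9.99999400e-01] 54.812152307504384
tool offset cm [ 0.05 -0.01  3.54] roll -0.001
25249 [ 2.700e+01 -0.000e+00  1.124e+02  6.390e+01 -1.000e-01] [112.48758166 113.94633533 116.53421555] 83.22883379828058
```

Call:
carry_out([
  [0, 0, 1],
  [0, 0, 2],
  [0, 0, 2.9],
  [0, 0, 3.5],
  [0, 0, 3.5],
  [0, 0, 3.5],
], jaw=[4.0, 4.0, 4.0, 4.0, 4.0, 4.0], roll=[0, 0, 0, 0, 0, 0])

```text
time_s: 16.42
tool_pos: [556.3, -0.1, 74.7]
eef_rot: [[0.998, 0.064, 0.0], [0.064, -0.998, 0.0], [0.0, -0.0, -1.0]]
contact_force: [0.3, 0.6, -1.6]
gripper_width: 54.7
grip_force: 64.6
```

Call:
carry_out([
  [0, 0, 0],
  [0, 0, 0],
  [0, 0, -1],
  [0, 0, -4],
  [0, 0, -8],
  [-3, 0, -12],
  [-6, 0, -13],
  [-6, 0, -13],
], jaw=[7.6, 7.6, 7.6, 7.6, 7.6, 7.6, 7.6, 7.6], roll=[0, 0, 0, 0, 0, 0, 0, 0])

```text
time_s: 17.42
tool_pos: [495.8, -3.9, 206.6]
eef_rot: [[0.998, 0.063, 0.003], [0.063, -0.998, -0.001], [0.003, 0.001, -1.0]]
contact_force: [0.5, -0.2, 0.2]
gripper_width: 75.9
grip_force: 0.0
```

```bash
python3 - <<'E'
from h import *
s,f=wrist('w10')
print(s['time_s'],s['tool_pos'],yaw(s),s['eef_rot'][:,2])
p=cloud(f);j=edges(f,p)
m=(abs(j[...,2]-80)<5)&(abs(j[...,1])<32)&(j[...,0]<89)&(j[...,0]>-78);q=j[m];print('carv in jig',len(q),rect(q[:,:2]),np.percentile(q[:,2],[2,50,98]))
m=(abs(j[...,2]-107)<4)&(abs(j[...,1])<29)&(j[...,0]<-60)&(j[...,0]>-140);q=j[m];r=rect(q[:,:2]) if len(q) else 0;print('tab',len(q),r)
go(s,457.3,-6,140,3.7)
E
```

```text
17.425 [495.75977258  -3.9379564  206.64460623] 3.6385583926808853 [ 2.68854745e-03 -6.72839629e-04 -9.99996159e-01]
carv in jig 10249 [  8.9  -0.9 147.7  54.1  -0.2] [75.92452301 77.84830543 80.82985753]
tab 494 [-91.    1.   24.6  17.6 -90. ]
tool offset cm [-3.87 -0.04  6.65] roll -0.001
```

View pics/w10.png

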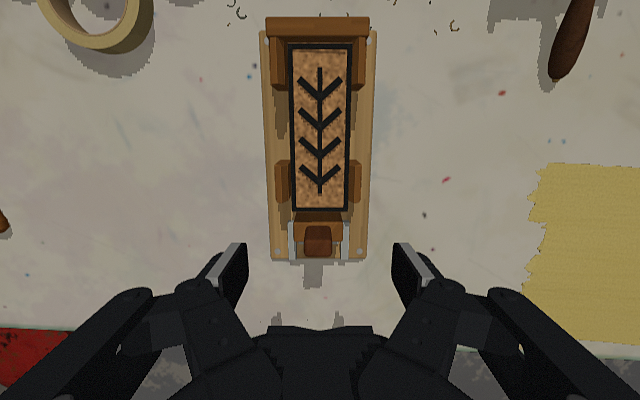

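The wrist view shows the stack square in the pocket, with the carving up at (320,125) and the jaw tab at (318,240). Next I grip the tab.

Call:
carry_out([
  [-2, -0.05, 0],
  [-3.9, -0.05, 2],
  [-3.9, -0.05, 5],
  [-3.9, -0.05, 8],
  [-3.9, -0.05, 10.5],
  [-3.9, -0.05, 11.5],
  [-3.9, -0.05, 11.5],
  [-3.9, -0.05, 11.5],
], jaw=[7.6, 7.6, 7.6, 7.6, 7.6, 7.6, 7.6, 7.6], roll=[0, 0, 0, 0, 0, 0, 0, 0])

```text
time_s: 18.48
tool_pos: [458.1, -6.0, 90.6]
eef_rot: [[0.998, 0.064, 0.001], [0.064, -0.998, -0.0], [0.001, 0.001, -1.0]]
contact_force: [0.7, -0.8, 1.9]
gripper_width: 76.3
grip_force: 0.0
```

Call:
carry_out([
  [0, 0, 0],
  [0, 0, 0],
  [0, 0, 0],
  [0, 0, 0],
  [0, 0, 0],
  [0, 0, 0],
], jaw=[1.5, 1.5, 1.5, 1.5, 1.5, 1.5], roll=[0, 0, 0, 0, 0, 0])

```text
time_s: 19.23
tool_pos: [457.5, -4.8, 90.4]
eef_rot: [[0.998, 0.064, 0.0], [0.064, -0.998, 0.002], [0.001, -0.002, -1.0]]
contact_force: [-1.3, 8.7, 7.0]
gripper_width: 25.1
grip_force: 59.6
```

Call:
carry_out([
  [0.2, -0.1, 0],
  [0.5, -0.1, 0],
  [0.8, -0.1, 0],
  [1.1, -0.1, 0],
  [1.4, -0.1, 0],
  [1.6, -0.1, 0],
  [1.8, -0.1, 0],
  [1.8, -0.1, 0],
], jaw=[1.5, 1.5, 1.5, 1.5, 1.5, 1.5, 1.5, 1.5], roll=[0, 0, 0, 0, 0, 0, 0, 0])

```text
time_s: 20.23
tool_pos: [475.1, -3.5, 90.4]
eef_rot: [[0.998, 0.064, -0.001], [0.064, -0.998, 0.0], [-0.001, -0.0, -1.0]]
contact_force: [-4.6, 1.2, 8.4]
gripper_width: 25.3
grip_force: 60.0
```

Call:
carry_out([
  [0.1, 0, 0],
  [0.2, 0, 0],
  [0.3, 0, 0],
  [0.35, 0, 0],
  [0.35, 0, 0],
], jaw=[1.5, 1.5, 1.5, 1.5, 1.5], roll=[0, 0, 0, 0, 0])

```text
time_s: 20.85
tool_pos: [477.1, -3.4, 90.3]
eef_rot: [[0.998, 0.064, -0.005], [0.064, -0.998, 0.0], [-0.005, -0.0, -1.0]]
contact_force: [-14.0, -1.5, 15.8]
gripper_width: 25.3
grip_force: 63.2
```

Call:
carry_out([
  [0.1, 0, 0],
  [0.15, 0, 0],
  [0.15, 0, 0],
  [0.15, 0, 0],
], jaw=[1.5, 1.5, 1.5, 1.5], roll=[0, 0, 0, 0])

```text
time_s: 21.35
tool_pos: [477.4, -3.4, 90.3]
eef_rot: [[0.998, 0.065, -0.008], [0.065, -0.998, -0.0], [-0.008, -0.0, -1.0]]
contact_force: [-21.8, -2.1, 21.6]
gripper_width: 24.8
grip_force: 66.9
```

Call:
carry_out([
  [0, 0, 0],
  [0, 0, 0],
  [0, 0, 0],
  [0, 0, -2],
  [0, 0, -6],
  [0, 0, -10],
  [0, 0, -13],
  [0, 0, -13],
], jaw=[7.6, 7.6, 7.6, 7.6, 7.6, 7.6, 7.6, 7.6], roll=[0, 0, 0, 0, 0, 0, 0, 0])

```text
time_s: 22.35
tool_pos: [481.3, -3.7, 221.9]
eef_rot: [[0.998, 0.064, 0.005], [0.064, -0.998, -0.001], [0.005, 0.002, -1.0]]
contact_force: [-0.5, 1.1, -0.9]
gripper_width: 76.1
grip_force: 0.0
```

```bash
python3 - <<'E'
from h import *
from cell import arm
s,f=wrist('w11')
print(s['time_s'],s['tool_pos'],s['contact_force'])
p=cloud(f);j=edges(f,p)
m=(abs(j[...,2]-79)<5)&(abs(j[...,1])<32)&(j[...,0]<91)&(j[...,0]>-78);q=j[m];print('carv',len(q),rect(q[:,:2]),np.percentile(q[:,0],[.5,99.5]))
m=(abs(j[...,2]-107)<4)&(abs(j[...,1])<29)&(j[...,0]<-50);q=j[m];print('tab',len(q),rect(q[:,:2]))
m=(abs(j[...,2]-66)<3)&(abs(j[...,1])<20)&(j[...,0]>70);q=j[m];print('stop',np.percentile(q[:,0],[1,99]))
f=arm.grab_frame('side');np.savez('side1.npz',**f);c=f['color'][190:260,260:375]
j=edges(f,cloud(f));c=cv2.resize(c,None,fx=6,fy=6,interpolation=2);cv2.imwrite('pics/side1.png',c[:,:,::-1])
E
```

```text
22.35 [481.32601524  -3.70266617 221.94282741] [-0.47303171  1.1028911  -0.89280207]
carv 9078 [ 11.1  -2.7 155.9  55.    1.4] [-63.17267412  87.71682855]
tab 487 [-72.1   1.   25.3  17.7  89.5]
stop [ 92.64295926 105.20574132]
```

View pics/side1.png

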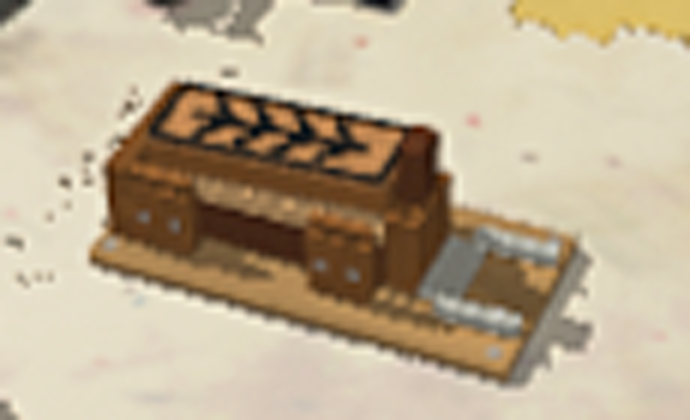

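Call:
carry_out([
  [0, 0, 0],
  [0, 0, 0],
  [0, 0, 0],
], jaw=[7.6, 7.6, 7.6], roll=[0, 0, 0])

```text
time_s: 22.82
tool_pos: [480.2, -3.4, 219.4]
eef_rot: [[0.998, 0.064, -0.001], [0.064, -0.998, 0.0], [-0.001, -0.0, -1.0]]
contact_force: [-0.2, -0.5, -0.4]
gripper_width: 75.9
grip_force: 0.0
```

```bash
python3 - <<'E'
from h import *
s,f=wrist('w12')
p=cloud(f);j=edges(f,p)
for y in(-20,-8,8,20):
    st=abs(j[...,1]-y)<5
    a=j[st&(abs(j[...,2]-78)<6)&(j[...,0]>-66)&(j[...,0]<95)];b=j[st&(abs(j[...,2]-66)<3)&(j[...,0]>80)]
    g=j[st&(j[...,2]<62)&(j[...,0]>70)&(j[...,0]<95)]
    print(y,'carv x',a[:,0].min().round(1),a[:,0].max().round(1),'stop',b[:,0].min().round(1),b[:,0].max().round(1),'low pts in gap',len(g))
m=(abs(j[...,2]-80)<6)&(abs(j[...,1])<36)&(abs(j[...,0]-15)<65);print(rect(j[m][:,:2]))
for h in(107,66):
    q=j[(abs(j[...,2]-h)<3)&(abs(j[...,1])<27)&(j[...,0]<-55)&(j[...,0]>-120)];print('jaw',h,rect(q[:,:2]),q[:,0].max())
E
```

```text
-20 carv x -53.8 89.7 stop 92.4 105.5 low pts in gap 0
-8 carv x -64.7 88.3 stop 92.7 105.5 low pts in gap 0
8 carv x -64.2 88.7 stop 92.1 105.4 low pts in gap 0
20 carv x -55.6 87.8 stop 92.2 105.3 low pts in gap 0
[ 15.   -2.6 130.9  55.    1.5]
jaw 107 [-71.9   0.7  24.8  17.1  89.5] -63.37293771380643
jaw 66 [-72.6   0.9  51.5  20.9  88.8] -61.655274808616
```

The carved block is skewed by about 1.5° in the flare, so I will square it with the fingers and push the jaw again more gently.

Call:
carry_out([
  [4, 0.1, 0],
  [8.2, 0.14, 1],
  [8.2, 0.14, 5],
  [8.2, 0.14, 9.5],
  [8.2, 0.14, 13],
  [8.2, 0.14, 14.2],
  [8.2, 0.14, 14.2],
  [8.2, 0.14, 14.2],
], jaw=[7.6, 7.6, 7.6, 7.6, 7.6, 7.6, 7.6, 7.6], roll=[0, 0, 0, 0, 0, 0, 0, 0])

```text
time_s: 23.88
tool_pos: [563.1, 0.2, 79.3]
eef_rot: [[0.998, 0.064, 0.003], [0.064, -0.998, -0.001], [0.003, 0.001, -1.0]]
contact_force: [-1.2, -0.4, 0.9]
gripper_width: 75.8
grip_force: 0.0
```

Call:
carry_out([
  [0, 0, 0],
  [0, 0, 0],
  [0, 0, 0],
  [0, 0, 0],
  [0, 0, 0],
  [0, 0, 0],
], jaw=[4, 4, 4, 4, 4, 4], roll=[0, 0, 0, 0, 0, 0])

```text
time_s: 24.62
tool_pos: [562.9, 0.2, 79.3]
eef_rot: [[0.998, 0.064, 0.002], [0.064, -0.998, -0.001], [0.002, 0.001, -1.0]]
contact_force: [-1.6, -0.9, 6.3]
gripper_width: 54.6
grip_force: 64.0
```

```bash
cat > chk.py <<'E'
from h import *
s,f=wrist()
j=edges(f,cloud(f));print(s['time_s'],s['tool_pos'],yaw(s),s['contact_force'])
m=(abs(j[...,2]-80)<6)&(abs(j[...,1])<36)&(abs(j[...,0]-15)<65);q=j[m]
print('carv',len(q),rect(q[:,:2]))
for sg in(1,-1):
    e=[]
    for x in range(-40,80,4):
        t=q[abs(q[:,0]-x)<2,1]
        if len(t)>20:e.append((x,np.percentile(t,98 if sg>0 else 2)))
    if len(e)>3: a=np.polyfit(*np.array(e).T,1);print('side',sg,'deg',np.degrees(a[0]).round(2),'y at 15',np.polyval(a,15).round(1))
for y in(-20,-8,8,20):
    a=j[(abs(j[...,1]-y)<5)&(abs(j[...,2]-78)<6)&(j[...,0]<95)&(j[...,0]>-66)]
    if len(a):print(y,'front',a[:,0].max().round(1),end='; ')
q=j[(abs(j[...,2]-107)<3)&(abs(j[...,1])<27)&(j[...,0]<-50)&(j[...,0]>-120)]
if len(q):print('tab',rect(q[:,:2]))
E
python3 chk.py
```

```text
24.625 [5.62890306e+02 1.63396072e-01 7.92531066e+01] 3.6581558390127085 [-1.55673867 -0.85555098  6.34432002]
carv 21734 [ 2.720e+01  4.000e-01  1.052e+02  7.110e+01 -1.000e-01]
side 1 deg 0.31 y at 15 25.4
side -1 deg -0.17 y at 15 -27.5
-20 front 90.0; -8 front 90.0; 8 front 89.5; 20 front 89.6;
```

Call:
carry_out([
  [0.05, 0, 0],
  [0.1, 0, 0],
  [0.15, 0, 0],
  [0.15, 0, 0],
  [0.1, 0, 0],
  [0, 0, 0],
  [0, 0, -1],
  [0, 0, -4],
], jaw=[4, 4, 4, 4, 7.6, 7.6, 7.6, 7.6], roll=[0, 0, 0, 0, 0, 0, 0, 0])

```text
time_s: 25.68
tool_pos: [561.7, 0.5, 117.7]
eef_rot: [[0.998, 0.064, -0.002], [0.064, -0.998, 0.001], [-0.002, -0.001, -1.0]]
contact_force: [-0.3, -0.1, 0.5]
gripper_width: 75.8
grip_force: 0.0
```

Call:
carry_out([
  [0, 0, -5],
  [-4, 0, -9],
  [-8.2, 0, -10],
  [-8.2, 0, -10],
  [-8.2, 0, -10],
  [-8.2, 0, -10],
  [-8.2, 0, -10],
], jaw=[7.6, 7.6, 7.6, 7.6, 7.6, 7.6, 7.6], roll=[0, 0, 0, 0, 0, 0, 0])

```text
time_s: 26.55
tool_pos: [480.7, -4.8, 217.4]
eef_rot: [[0.998, 0.064, -0.001], [0.064, -0.998, 0.0], [-0.001, -0.0, -1.0]]
contact_force: [-0.0, -0.2, -0.5]
gripper_width: 76.0
grip_force: 0.0
```

```bash
python3 chk.py
```

```text
26.55 [480.74041791  -4.79950124 217.36552456] 3.664822924679215 [-0.04949367 -0.20310735 -0.49268272]
carv 8868 [ 1.50e+01 -1.00e+00  1.30e+02  5.53e+01  1.00e-01]
side 1 deg 0.01 y at 15 24.7
side -1 deg -0.08 y at 15 -26.8
-20 front 87.9; -8 front 88.0; 8 front 87.8; 20 front 88.0; tab [-71.9   1.2  24.6  17.3 -89.9]
```

Call:
carry_out([
  [-0.4, -0.1, 3],
  [-0.4, -0.1, 7],
  [-0.4, -0.1, 10.5],
  [-0.4, -0.1, 12.2],
  [-0.4, -0.1, 12.6],
  [-0.4, -0.1, 12.6],
  [-0.4, -0.1, 12.6],
], jaw=[7.6, 7.6, 7.6, 7.6, 7.6, 7.6, 7.6], roll=[0, 0, 0, 0, 0, 0, 0])

```text
time_s: 27.48
tool_pos: [476.8, -4.2, 92.6]
eef_rot: [[0.998, 0.064, 0.002], [0.064, -0.998, -0.0], [0.001, 0.0, -1.0]]
contact_force: [0.8, 0.8, 0.6]
gripper_width: 76.2
grip_force: 0.0
```

Call:
carry_out([
  [0, 0, 0],
  [0, 0, 0],
  [0, 0, 0],
  [0, 0, 0],
  [0, 0, 0],
  [0, 0, 0],
], jaw=[1.5, 1.5, 1.5, 1.5, 1.5, 1.5], roll=[0, 0, 0, 0, 0, 0])

```text
time_s: 28.22
tool_pos: [476.4, -3.5, 92.2]
eef_rot: [[0.998, 0.064, 0.0], [0.064, -0.998, 0.001], [0.0, -0.001, -1.0]]
contact_force: [-2.0, 4.9, 5.1]
gripper_width: 25.2
grip_force: 59.6
```

Call:
carry_out([
  [0.05, 0, 0],
  [0.1, 0, 0],
  [0.15, 0, 0],
  [0.15, 0, 0],
], jaw=[1.5, 1.5, 1.5, 1.5], roll=[0, 0, 0, 0])

```text
time_s: 28.72
tool_pos: [477.0, -3.4, 92.2]
eef_rot: [[0.998, 0.064, -0.002], [0.064, -0.998, 0.001], [-0.002, -0.001, -1.0]]
contact_force: [-6.9, 3.1, 10.2]
gripper_width: 24.8
grip_force: 60.3
```

Call:
carry_out([
  [0.05, -0.06, 0],
  [0.1, -0.06, 0],
  [0.15, -0.06, 0],
  [0.2, -0.06, 0],
  [0.2, -0.06, 0],
], jaw=[1.5, 1.5, 1.5, 1.5, 1.5], roll=[0, 0, 0, 0, 0])

```text
time_s: 29.35
tool_pos: [477.7, -3.3, 92.2]
eef_rot: [[0.998, 0.065, -0.006], [0.065, -0.998, -0.0], [-0.006, -0.0, -1.0]]
contact_force: [-17.6, -2.0, 16.2]
gripper_width: 24.7
grip_force: 61.1
```

Call:
carry_out([
  [0, 0, 0],
  [0, 0, 0],
  [0, 0, 0],
  [0, 0, -3],
  [0, 0, -8],
  [0, 0, -12.5],
  [0, 0, -12.5],
  [0, 0, -12.5],
], jaw=[7.6, 7.6, 7.6, 7.6, 7.6, 7.6, 7.6, 7.6], roll=[0, 0, 0, 0, 0, 0, 0, 0])

```text
time_s: 30.35
tool_pos: [479.5, -3.2, 216.0]
eef_rot: [[0.998, 0.064, -0.001], [0.064, -0.998, 0.0], [-0.001, -0.0, -1.0]]
contact_force: [-0.2, -0.7, -0.2]
gripper_width: 76.2
grip_force: 0.0
```

Call:
carry_out([
  [0, 0, 0],
  [0, 0, 0],
], jaw=[7.6, 7.6], roll=[0, 0])

```text
time_s: 30.6
tool_pos: [479.6, -3.2, 216.0]
eef_rot: [[0.998, 0.064, -0.002], [0.064, -0.998, 0.0], [-0.002, -0.0, -1.0]]
contact_force: [0.4, -0.5, 0.1]
gripper_width: 76.0
grip_force: 0.0
```

```bash
python3 chk.py
```

```text
30.6 [479.56152809  -3.21918727 215.9872123 ] 3.65565791355539 [ 0.43342523 -0.5122127   0.06990941]
carv 9010 [ 15.   -0.7 130.   54.8   0. ]
side 1 deg -0.03 y at 15 24.8
side -1 deg -0.14 y at 15 -26.7
-20 front 89.0; -8 front 87.7; 8 front 88.1; 20 front 87.7; tab [-70.5   1.   24.4  17.   89.4]
```

```bash
python3 -c "
from cell import arm
print(arm.hand_in())"
```

```text
the job is handed in; nothing more can be done
None
```

I stacked the base, packing board and carved block (carving up) in the jig and handed the job in at about 31 s. After I re-squared the carved block and pushed again, the jaw stands against the stack at about 30 mm, its home position; the hand-in returned no verdict.

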